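Stand the thali up to drain

TASK

Slide the cream thali flat across the counter, without picking it up, until its long edge lies square against the foot of the wooden dish stand. Then tip it up onto that long edge so that it stands there on the counter and leans back, eating side towards the stand, against both of the stand's posts, roughly centred on them; do it gently, without letting it fall or slam. Leave everything else where it is.

Things in the scene. Friction and masses are not known exactly. Their poses are not given: they have to be found in the camera images.
- thali: Cream divided thali, 180 (x) by 240 (y) by 26 mm high, about 0.35 kg, lying flat. Origin: centre of its underside, z up out of the eating side. Body 152 x 212 mm with upright walls; at its top a 4 mm thick flange juts out 14 mm all round, underside 22 mm above the counter. +x half: one long compartment; -x half: two. At the start the +x long edge is towards the stand.
- thali_far_lip (a point): Middle of the outer edge of the thali's +x flange (the long edge towards the stand): 90 mm along +x from its origin, 24 mm up.
- thali_near_lip (a point): Middle of the outer edge of the thali's -x flange (the long edge away from the stand): 90 mm along -x from its origin, 24 mm up.
- stand: Light wooden dish stand, fixed, 160 mm high, 176 wide. x points level from its open front to its back, y along its width, z up. Origin: on the counter, middle of its front foot line. Two 16 mm posts at y = +-80 mm lean back 14 degrees, front faces at x = 0 at the counter, x = 40 mm at the top; a cross rail flush with them, 11 to 33 mm high. Feet run 143 mm back.
- glass_a: Bystander: steel glass, 72 mm across, 115 mm high; origin at the centre of its underside.
- glass_b: Bystander: steel glass, 72 mm across, 115 mm high; origin at the centre of its underside.
- spice_box: Bystander: round steel spice box with lid, 180 mm across, 88 mm high to the top of its knob; origin at the centre of its underside.
- spatula: Bystander: spatula with a wooden handle and red hard silicone blade, 265 mm long along its x, 55 mm wide, 12 mm high, lying flat.
- katori: Bystander: small steel bowl, 84 mm across, 40 mm high.
- salt_jar: Bystander: clear jar with a green cap, 64 mm across, 100 mm high.
Things that resemble listed ones, but are neither listed nor needed, are in the scene too. There is more than one size of the stand; the job needs the largest.

How it is judged:
By the outcome, as a careful person would: the job done as asked, in the order asked, and still so for the second after the job is handed in, with the robot touching nothing.
It also fails if it takes over 48 s, if anything falls off the work surface, if the arm or the gripper's body presses on something with over 40 N, if the wrist force passes 120 N, or if a joint passes its speed limit or range.

ROBOT

A 6-joint arm with a two-finger parallel gripper is mounted at the origin on the work surface. World frame = base frame: x ahead of the robot, y to its left, z up, the work surface at z = 0. Lengths are in m, angles in rad, forces in N, time in s.
With the tool pointing down it reaches from about 0.375 to 0.975 m from the base axis. Payload 3.8 kg.
Tool frame: the origin (TCP) lies midway between the tips of the shut fingers; the grasp point (between the pads) lies 19 mm behind it; z points along the fingers, y is the line along which they close (so a half turn about z gives the same grasp; the last joint's range is limited). The gripper opens to 85 mm and grips with 20 to 120 N. Pads are 22 mm wide; open, the fingers measure 114 mm over their backs; the gripper's body (76 mm by 85 mm) begins 54 mm behind the grasp point. The pads swing forward as they close: fully open they stand 13 mm farther back than shut.
Start: joints at [-1.26, 0.264, 1.604, -0, 1.274, -0.037], TCP at [0.23, -0.635, 0.231] pointing down, gripper open.
Joint ranges: [-2.63, 2.63], [-0.94, 2.18], [0.31, 2.57], [-1.31, 4.45], [0, 2.66], [-2.55, 2.55]. Speed limits (rad/s): [2.57, 2.57, 3.14, 3.14, 3.14, 3.14].

INTERFACE

Orientations are given as a rotation vector (axis times angle).
In Python, from workcell import * gives the robot as it stands. The module is installed in compiled form; this text tells all that it offers.
- The arm moves only by the tool apply_moves, never from a script. Its arguments are lists of equal length, an entry for each row: "fingers": the opening, from 0 (shut) to 1 (fully open); "travel": the shift along the tool's x, y, z normalised to -1 to 1, where 1 is 0.05 m, a list of three; "rotation": the turn, a rotation vector about the tool's x, y, z normalised to -1 to 1, where 1 is 6 degrees, a list of three. In form: {"fingers": [fingers, ...], "travel": [[dx, dy, dz], ...], "rotation": [[ax, ay, az], ...]}. A call has 1 to 12 rows; each row shifts and turns the commanded pose from where the row before left it, along the tool's axes as they then stand; what a row does not reach is not made up. A row lasts 1/10 s, in which the tool goes at most 50 mm and 8.59 degrees, less where a joint would pass 70% of its speed; a pose out of reach is approached as far as the arm can. A call with a number of a shift or a turn outside -1 to 1 is refused whole. A call with a gripper value outside its range is refused whole. The fingers move at their own pace and stop on an object; "newtons" is the grip in N (left out, the last holds). Time passes only in rows, so rows that do not move let the fingers close. It gives the time, the measured TCP pose, the force, the opening and the grip force at its end, in the units of the state.
- read_state(): the state, without advancing time (a new reading comes with each control period).
- read_camera(name): name is "side" or "top"; returns a dict with "image" (400x640x3 uint8, red, green, blue), "fx", "fy", "cx", "cy" (pixels), "extrinsics" (4x4, takes a point from world to camera coordinates). Camera axes: x right, y down, z forward; pixel columns grow to the right and rows downward; lengths in m; the calibration is good to about 2 mm. A picture is of the moment at which its call begins. There is no depth.
- finish_job(): hands the job in; it is judged then, once.
Trained networks look in the newest picture that a camera, given by its name, has taken for a name from the list of things; names that differ only in an ending like _2 or _b are one class to them, and where a whole thing is asked for, a point or a joint stands for the part that bears it (a point fixed in the world has none). Each returns a list of dicts, best first, with "p" (0 to 1); they miss things now and then, are a little off and sometimes report something else, mostly with a low value. They report only what shows in the picture. A call takes as long as a camera call. They do not tell look-alikes from the thing itself.
- regions_of(camera, name): "mask" (400x640 bool, what is visible of it) and "bbox" ([left, top, width, height] in pixels, round what is visible of it).
- tip_of(camera, name): "location" ([column, row] in pixels: a listed point, or the origin of a listed thing).
The state is a dict: "time": time; "q": joint angles; "joint_vel": joint speeds; "joint_torque": joint torques, N m; "tool_pos": TCP position; "tcp_rot": TCP orientation; "wrist_force": force on the tool from outside, world axes, zero at the start; "torque": the same for the moment, N m; "width": opening from 0.0 (shut) to 1.0 (fully open); "grip_force": force on a finger pad.
Only numpy, scipy, OpenCV 4.12 (cv2) and the standard library are available. Lean on these libraries where they do the work, as an engineer would, in place of code of your own. Each camera call takes 0.05 s, during which the arm holds its last target. There are 200 camera calls.

## Working session

There is one attempt and no reset: what is moved stays moved. The work goes in short steps, Python scripts to look and compute and a tool call to move; the robot and the scene stay as the last step left them, time stands still between calls to the robot, and variables do not carry over. Pictures are saved under pics/ and viewed, at most 10 in all, crops included, and the job is handed in when it is done.

Besides the shell and the picture viewer there is one more tool, called after "Call:" as name(argument=value, ...), one argument or row to a line, values as JSON. apply_moves: Moves the arm, as the interface text tells. Scaled input: -1 to 1 covers 0.05 m each way for a shift and 6 degrees each way for a turn. Its arguments: {"type":"object","properties":{"fingers":{"type":"array","items":{"type":"number"}},"travel":{"type":"array","items":{"type":"array","items":{"type":"number"}}},"rotation":{"type":"array","items":{"type":"array","items":{"type":"number"}}},"newtons":{"type":"number"}},"required":["fingers","travel","rotation"]}

```bash
mkdir -p pics; cat > h.py <<'E'
from workcell import *
import numpy as np, cv2
from scipy.spatial.transform import Rotation as R
def ray(c,px):
    E=np.array(c["extrinsics"]);Rm=E[:3,:3];t=E[:3,3]
    d=Rm.T@np.array([(px[0]-c["cx"])/c["fx"],(px[1]-c["cy"])/c["fy"],1.0])
    return -Rm.T@t,d
def atz(c,px,z):
    o,d=ray(c,px);return o+d*(z-o[2])/d[2]
def proj(c,p):
    E=np.array(c["extrinsics"]);q=E[:3,:3]@np.array(p)+E[:3,3]
    return np.array([c["fx"]*q[0]/q[2]+c["cx"],c["fy"]*q[1]/q[2]+c["cy"]])
def tri(c1,p1,c2,p2):
    o1,d1=ray(c1,p1);o2,d2=ray(c2,p2)
    s=np.linalg.lstsq(np.c_[d1,-d2],o2-o1,rcond=None)[0]
    a=o1+d1*s[0];b=o2+d2*s[1];return (a+b)/2,np.linalg.norm(a-b)
E
python3 - <<'E'
from h import *
C={}
for n in("side","top"):
    C[n]=read_camera(n);cv2.imwrite(f"pics/{n}0.png",C[n]["image"][:,:,::-1])
    c=C[n];print(n,c["fx"],ray(c,[c["cx"],c["cy"]]))
    for t in("thali","thali_far_lip","thali_near_lip","stand"):
        for r in tip_of(n,t): print(n,t,round(r["p"],2),np.round(r["location"],1),np.round(atz(c,r["location"],.024 if 'lip' in t else 0),3))
print(read_state())
E
```

```text
side 485.61057863196373 (array([-0.11905061,  0.87368699,  1.3510101 ]), array([ 0.3827937 , -0.53347643, -0.75423596]))
side thali 0.68 [295.  218.5] [ 0.596 -0.003 -0.   ]
side thali 0.59 [340.9 155.1] [ 0.647 -0.381  0.   ]
side thali_far_lip 0.95 [279.6 234.2] [0.584 0.1   0.024]
side thali_near_lip 0.78 [303.4 200.8] [ 0.609 -0.073  0.024]
side thali_near_lip 0.61 [294.9 219.4] [0.581 0.016 0.024]
side stand 0.65 [337.  277.5] [0.332 0.118 0.   ]
side stand 0.65 [371.4 224.9] [ 0.355 -0.139  0.   ]
side stand 0.57 [274.7 253.9] [0.558 0.163 0.   ]
top 382.9919211840544 (array([ 0.45513806, -0.01972943,  1.09705309]), array([ 0.08585237, -0.01887584, -0.99612904]))
top thali 0.58 [303.2 183.9] [0.597 0.013 0.   ]
top thali 0.55 [153.7 293.1] [0.3   0.437 0.   ]
top thali_far_lip 0.71 [276.  187.8] [0.585 0.089 0.024]
top thali_near_lip 0.98 [337.2 176.4] [ 0.613 -0.085  0.024]
top stand 0.97 [251.1 199.6] [0.556 0.163 0.   ]
top stand 0.92 [268.3 279.5] [0.328 0.117 0.   ]
top stand 0.69 [364.1 264. ] [ 0.364 -0.155  0.   ]
{'time': 0.5, 'q': array([-1.25991029e+00,  2.63920278e-01,  1.60404655e+00, -8.27308143e-06,
        1.27367193e+00, -3.69180020e-02]), 'joint_vel': array([ 0.00016514, -0.00183197, -0.00144809, -0.00034953, -0.00223629,
       -0.00011859]), 'joint_torque': array([-3.73984421e-04, -5.14404488e+01, -3.67237902e+01, -7.96027325e-05,
        2.59780631e-03,  4.76605763e-06]), 'tool_pos': array([ 0.23004122, -0.63457007,  0.23124086]), 'tcp_rot': array([-3.09416378e+00, -5.43575828e-01,  2.21997071e-05]), 'wrist_force': array([ 0.09527978, -0.18662483,  0.18137098]), 'torque': array([-0.03456725, -0.00496392,  0.01929815]), 'grip_force': 0.0, 'width': 0.9978296620718707}
```

View pics/side0.png

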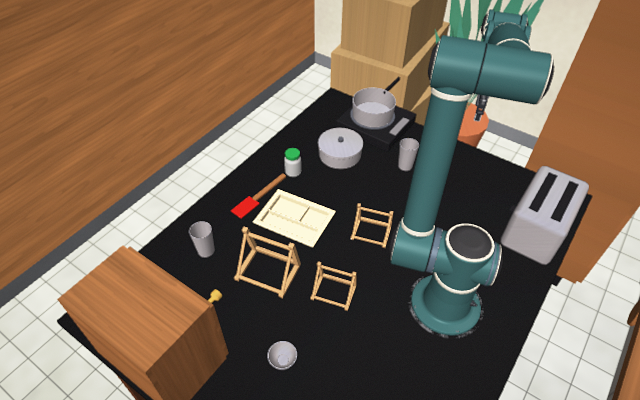

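View pics/top0.png

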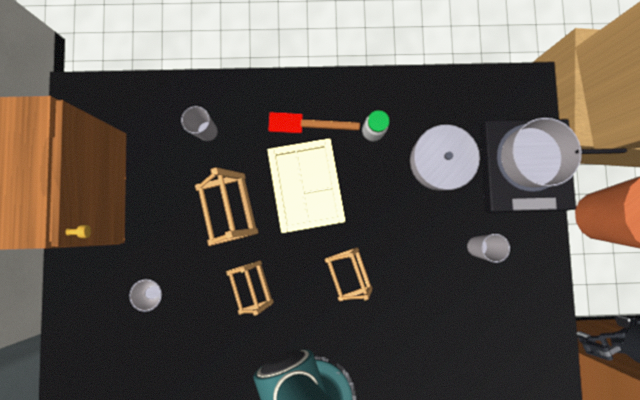

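```bash
python3 - <<'E'
import cv2,numpy as np
a=cv2.imread("pics/side0.png")[170:320,210:360];b=cv2.imread("pics/top0.png")[120:270,180:360]
a=cv2.resize(a,None,fx=2.7,fy=2.7*1,interpolation=2);b=cv2.resize(b,None,fx=2.2,fy=2.7,interpolation=2)
cv2.imwrite("pics/crop0.png",np.hstack([a,b])[:, :800])
E
```

```text
(no output)
```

View pics/crop0.png

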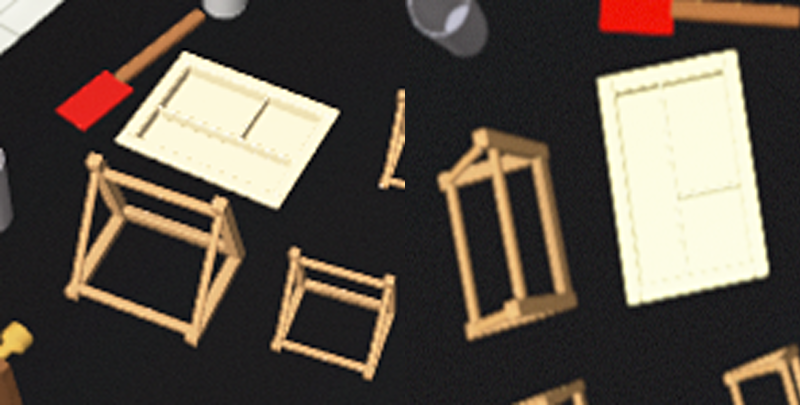

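The stand candidates are at top-view pixels (227,207), (249,289) and (349,275). Their side-view pixels are (268,262), (335,285) and (372,225). The one at (227,207)/(268,262) is clearly the largest, and its leaning front faces the thali, so it fits. The crop confirms this. Next I fit both poses.

```bash
cat > fit.py <<'E'
from h import *
from scipy.optimize import minimize
def box(a,b,w=.016,h=.016):   # hull of square-section bar
    o=np.array([[i,j,k] for i in(-1,1) for j in(-1,1) for k in(-1,1)])*.5*[w,w,h]
    return np.vstack([np.array(a)+o,np.array(b)+o])
def thali_parts():
    f=np.array([[x,y,z] for x in(-.09,.09) for y in(-.12,.12) for z in(.022,.026)])
    return [f]
def stand_parts():
    P=[];
    for s in(-.08,.08):
        o=np.array([[x,y,0] for x in(0,.0165) for y in(-.008,.008)])
        P.append(np.vstack([o+[0,s,0],o+[.04,s,.16]]))
        P.append(box([.008,s,.008],[.135,s,.008]))
        P.append(box([.135,s,.008],[.048,s,.150],.014,.014))
    P.append(np.array([[x+z*.25,y,z] for x in(0,.014) for y in(-.08,.08) for z in(.011,.033)]))
    P.append(box([.135,-.08,.008],[.135,.08,.008],.014))
    P.append(box([.047,-.08,.15],[.047,.08,.15],.014))
    return P
def place(P,p):
    c,s=np.cos(p[2]),np.sin(p[2]);M=np.array([[c,-s,0],[s,c,0],[0,0,1]])
    return [q@M.T+[p[0],p[1],0] for q in P]
def render(c,P,S=4):
    m=np.zeros((400*S,640*S),np.uint8)
    for q in P:
        u=np.array([proj(c,x) for x in q])*S
        cv2.fillConvexPoly(m,cv2.convexHull(np.round(u).astype(np.int32)),255)
    return cv2.resize(m,(640,400),interpolation=cv2.INTER_AREA)/255.
def mask_near(cam,name,c,pt):
    u=proj(c,pt);best=None
    for r in regions_of(cam,name):
        l,t,w,h=r["bbox"]
        if abs(l+w/2-u[0])<30 and abs(t+h/2-u[1])<30 and (best is None): best=r["mask"]
    return best
def fit(P,C,M,x0,names=("side","top")):
    def cost(p):
        Q=place(P,p);return sum(1-np.minimum(r,M[n]).sum()/np.maximum(r,M[n]).sum() for n in names for r in[render(C[n],Q)])
    s=[[0,0,0],[.01,0,0],[0,.01,0],[0,0,.08]]
    for k in range(2):
        r=minimize(cost,x0,method="Nelder-Mead",options=dict(initial_simplex=np.array(x0)+np.array(s)*(1 if k==0 else -.4),xatol=2e-4,fatol=1e-4));x0=r.x
    return r.x,r.fun
def thali_masks(C):
    M={}
    for n in C:
        im=C[n]["image"].astype(int);m=(im.min(2)>175)&(im[:,:,0]-im[:,:,2]>8)
        u=proj(C[n],[.59,.03,.02]).astype(int);w=np.zeros_like(m);w[u[1]-75:u[1]+75,u[0]-75:u[0]+75]=1
        k,l,st,_=cv2.connectedComponentsWithStats((m&w).astype(np.uint8));M[n]=(l==1+np.argmax(st[1:,4])).astype(float)
    return M
E
cat > look.py <<'E'
from fit import *
C={n:read_camera(n) for n in("side","top")}
M=thali_masks(C)
for ns in(("side","top"),("top",)): print("thali",ns,fit(thali_parts(),C,M,[.598,.007,1.71],ns))
for n in C: print(n,M[n].sum())
E
python3 look.py; python3 - <<'E'
from fit import *
C={n:read_camera(n) for n in("side","top")}
M={n:mask_near(n,"stand",C[n],[.55,.2,.06]) for n in C}
print([None if m is None else m.sum() for m in M.values()])
M={n:m.astype(float) for n,m in M.items()}
for ns in(("side","top"),("top",),("side",)):
    x,f=fit(stand_parts(),C,M,[.57,.15,1.71],ns);print("stand",ns,x,f)
    if len(ns)==2: X=x
Q=place(stand_parts(),X);out=[]
for n in C:
    im=C[n]["image"][:,:,::-1].copy();im=cv2.resize(im,None,fx=4,fy=4,interpolation=2)
    for q in Q:
        u=np.array([proj(C[n],p) for p in q])*4+2
        cv2.polylines(im,[cv2.convexHull(np.round(u).astype(np.int32))],True,(0,255,0),1)
    u=(proj(C[n],[.56,.2,.06])*4).astype(int);out.append(im[u[1]-200:u[1]+200,u[0]-200:u[0]+200])
cv2.imwrite("pics/fit0.png",np.hstack(out))
E
```

```text
thali ('side', 'top') (array([0.59069631, 0.00451858, 1.71446556]), np.float64(0.1252125800689109))
thali ('top',) (array([0.59065002, 0.0037617 , 1.71468156]), np.float64(0.03613975891479282))
side 2444.0
top 5264.0
[np.int64(1185), np.int64(1885)]
stand ('side', 'top') [0.54736433 0.15738666 1.81913903] 0.6476418352046913
stand ('top',) [0.54646875 0.1558983  1.80037914] 0.20922802611404423
stand ('side',) [0.54518408 0.16190112 1.7916671 ] 0.39524104143280636
```

View pics/fit0.png

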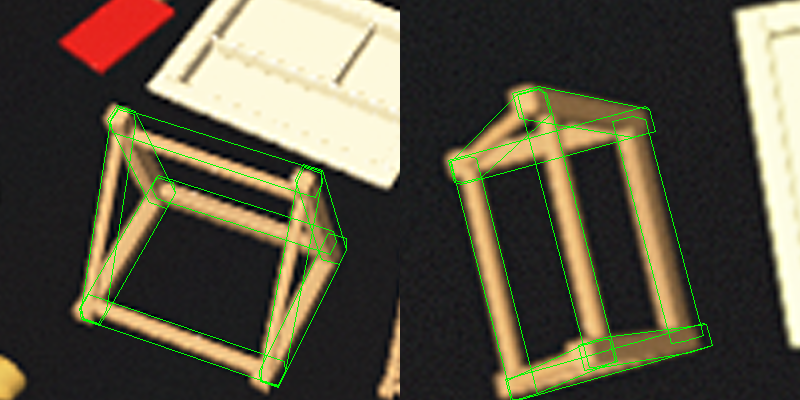

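```bash
cat > fit2.py <<'E'
from fit import *
def stand_parts(tr=.148,tx=.045,rx=.137,w=.011):
    P=[]
    for s in(-.08,.08):
        o=np.array([[x,y,0] for x in(0,.0165) for y in(-.008,.008)])
        P.append(np.vstack([o+[0,s,0],o+[.04,s,.16]]))
        P.append(box([.008,s,.007],[.137,s,.007],.012,.014))
        P.append(box([rx,s,.008],[tx,s,tr],.011,.011))
    P.append(np.array([[x+z*.25,y,z] for x in(0,.012) for y in(-.08,.08) for z in(.011,.033)]))
    P.append(box([rx,-.08,.008],[rx,.08,.008],w,w))
    P.append(box([tx,-.08,tr],[tx,.08,tr],w,w))
    return P
C={n:read_camera(n) for n in("side","top")}
M={}
for n in C:
    im=C[n]["image"].astype(int);m=(im[:,:,0]>60)&(im[:,:,0]-im[:,:,2]>25)&(im[:,:,2]<185)
    r=mask_near(n,"stand",C[n],[.55,.2,.06]).astype(np.uint8)
    M[n]=(m&(cv2.dilate(r,np.ones((9,9)))>0)).astype(float)
S=None
for ns in(("side","top"),("top",),("side",)):
    x,f=fit(stand_parts(),C,M,[.548,.157,1.77],ns);print("stand",ns,x,f)
    if len(ns)==2: X=x
out=[];Q=place(stand_parts(),X)
for n in C:
    im=C[n]["image"][:,:,::-1].copy();im=cv2.resize(im,None,fx=4,fy=4,interpolation=2)
    for q in Q:
        u=np.array([proj(C[n],p) for p in q])*4+2
        cv2.polylines(im,[cv2.convexHull(np.round(u).astype(np.int32))],True,(0,255,0),1)
    u=(proj(C[n],[.56,.2,.06])*4).astype(int);out.append(im[u[1]-200:u[1]+200,u[0]-200:u[0]+200])
cv2.imwrite("pics/fit1.png",np.hstack(out))
E
python3 fit2.py
```

```text
stand ('side', 'top') [0.54680175 0.15977875 1.8053713 ] 0.5482758832512531
stand ('top',) [0.54586037 0.15760164 1.81367923] 0.21400828293475405
stand ('side',) [0.5447801  0.16448646 1.80026781] 0.26567952485665547
```

View pics/fit1.png

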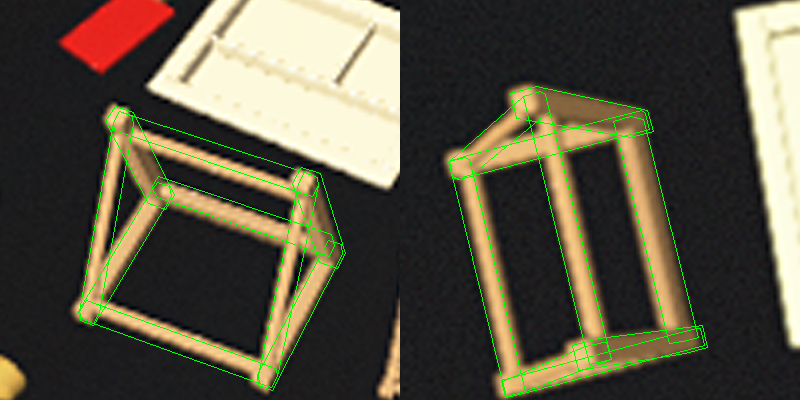

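```bash
cat > go.py <<'E'
from h import *
def Rt(yaw,tilt=0,roll=0):
    """tool x level along yaw when tilt=0 (tool down); roll 'pinch': see Rp"""
    d=np.array([np.cos(yaw),np.sin(yaw),0]);z=np.array([0,0,-1.]);return np.c_[d,np.cross(z,d),z]
def Rp(yaw,th):
    """pinch: tool z = d rotated down by th (rad), tool x level = along long edge, tool y = up side/back"""
    d=np.array([np.cos(yaw),np.sin(yaw),0]);u=np.array([0,0,1.])
    z=d*np.cos(th)-u*np.sin(th);y=-(d*np.sin(th)+u*np.cos(th));return np.c_[np.cross(y,z),y,z]
def delta(p,Rg):
    s=read_state();R0=R.from_rotvec(s["tcp_rot"])
    print("t",round(s["time"],2),"q",np.round(s["q"],2),"pos",np.round(s["tool_pos"],4),"F",np.round(s["wrist_force"],1))
    print("shift(units .05m, now axes)",np.round(R0.inv().apply(np.array(p)-s["tool_pos"])/.05,2),"turn(units 6deg)",np.round((R0.inv()*R.from_matrix(Rg)).as_rotvec(degrees=True)/6,2),"shift in goal axes",np.round(Rg.T@(np.array(p)-s["tool_pos"])/.05,2))
E
python3 -c "
from go import *
delta([.609,-.125,.15],Rt(1.714))"
```

```text
t 1.0 q [-1.26  0.26  1.6  -0.    1.27 -0.04] pos [ 0.23   -0.6346  0.2313] F [ 0.2 -0.4 -0.2]
shift(units .05m, now axes) [10.6  -7.    1.63] turn(units 6deg) [ -0.     0.   -13.05] shift in goal axes [9.01 8.96 1.63]
```

Call:
apply_moves(
  fingers=[1,1,1,1,1,1,1,1,1,1,1,1],
  travel=[
    [0.88,-0.58,0],
    [0.88,-0.58,0],
    [0.88,-0.58,0],
    [0.88,-0.58,0],
    [0.88,-0.58,0],
    [0.88,-0.58,0],
    [0.88,-0.58,0],
    [0.88,-0.58,0],
    [0.88,-0.58,0],
    [0.88,-0.58,0],
    [0.88,-0.58,0],
    [0.88,-0.58,0],
  ],
  rotation=[
    [0,0,0],
    [0,0,0],
    [0,0,0],
    [0,0,0],
    [0,0,0],
    [0,0,0],
    [0,0,0],
    [0,0,0],
    [0,0,0],
    [0,0,0],
    [0,0,0],
    [0,0,0],
  ],
)

```text
time: 2.2
tool_pos: [0.5895, -0.1516, 0.2316]
tcp_rot: [3.094, 0.544, 0.001]
wrist_force: [-0.7, -1.1, 0.9]
width: 1.003
grip_force: 0.0
```

Call:
apply_moves(
  fingers=[1,1,1,1,1,1,1,1,1,1,1,1],
  travel=[
    [0,0,0],
    [0,0,0],
    [0,0,0],
    [0,0,0],
    [0,0,0],
    [0,0,0],
    [0,0,0],
    [0,0,0],
    [0,0,0],
    [0,0,0],
    [0,0,0],
    [0,0,0],
  ],
  rotation=[
    [0,0,-1],
    [0,0,-1],
    [0,0,-1],
    [0,0,-1],
    [0,0,-1],
    [0,0,-1],
    [0,0,-1],
    [0,0,-1],
    [0,0,-1],
    [0,0,-1],
    [0,0,-1],
    [0,0,-1],
  ],
)

```text
time: 3.4
tool_pos: [0.5885, -0.1534, 0.2314]
tcp_rot: [2.179, 2.263, 0.0]
wrist_force: [0.3, 0.2, -0.2]
width: 1.002
grip_force: 0.0
```

```bash
python3 -c "
from go import *
delta([.609,-.125,.004],Rt(1.714))"
```

```text
t 3.4 q [-0.3   0.14  1.75  0.    1.25 -0.33] pos [ 0.5885 -0.1534  0.2314] F [ 0.3  0.2 -0.2]
shift(units .05m, now axes) [0.55 0.43 4.55] turn(units 6deg) [ 0.    0.   -1.01] shift in goal axes [0.5  0.49 4.55]
```

Call:
apply_moves(
  fingers=[1,1,1,1,1,1,1,1,1],
  travel=[
    [0.3,0.43,0],
    [0,0,0.8],
    [0,0,0.8],
    [0,0,0.8],
    [0,0,0.8],
    [0,0,0.7],
    [0,0,0.4],
    [0,0,0.2],
    [0,0,0.05],
  ],
  rotation=[
    [0,0,-1],
    [0,0,0],
    [0,0,0],
    [0,0,0],
    [0,0,0],
    [0,0,0],
    [0,0,0],
    [0,0,0],
    [0,0,0],
  ],
)

```text
time: 4.3
tool_pos: [0.6087, -0.1375, 0.0026]
tcp_rot: [-2.061, -2.368, 0.001]
wrist_force: [-0.0, -0.3, 0.4]
width: 0.998
grip_force: 0.0
```

```bash
python3 -c "
from go import *
delta([.605-.001,-.0846-.011,.004],Rt(1.714))
for n in('side','top'): cv2.imwrite(f'pics/{n}1.png',cv2.resize(read_camera(n)['image'][120:280,200:400,::-1],None,fx=2,fy=2))
cv2.imwrite('pics/a1.png',np.hstack([cv2.imread('pics/side1.png'),cv2.imread('pics/top1.png')]))"
```

```text
t 4.3 q [-0.26  0.4   1.89  0.    0.86 -0.4 ] pos [ 0.6087 -0.1375  0.0026] F [-0.  -0.3  0.4]
shift(units .05m, now axes) [ 0.84  0.02 -0.03] turn(units 6deg) [-0.02 -0.01 -0.05] shift in goal axes [ 0.84  0.03 -0.03]
```

View pics/a1.png

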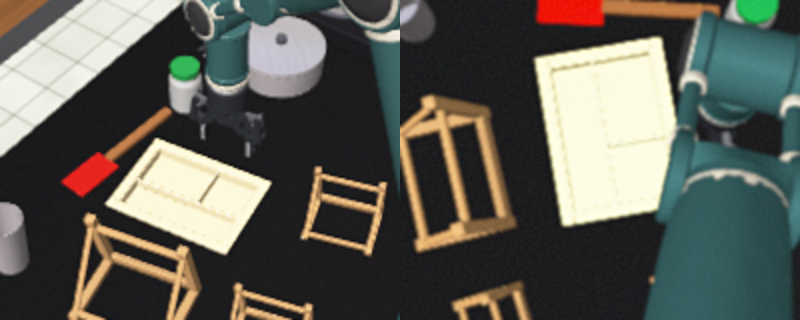

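Call:
apply_moves(
  fingers=[1,1,1,1,1,1,1,1,1,1,1],
  travel=[
    [0.4,0,0],
    [0.2,0.02,0],
    [0.1,0,0],
    [0.1,0,0],
    [0.14,0,0],
    [0.14,0,0],
    [0.14,0,0],
    [0.14,0,0],
    [0.14,0,0],
    [0.14,0,0],
    [0.14,0,0],
  ],
  rotation=[
    [0,0,0],
    [0,0,0],
    [0,0,0],
    [0,0,0],
    [0,0,-0.13],
    [0,0,-0.13],
    [0,0,-0.13],
    [0,0,-0.13],
    [0,0,-0.13],
    [0,0,-0.13],
    [0,0,-0.13],
  ],
)

```text
time: 5.5
tool_pos: [0.5965, -0.0493, 0.004]
tcp_rot: [1.946, 2.466, 0.001]
wrist_force: [1.1, -3.5, 2.1]
width: 1.005
grip_force: 1.8
```

```bash
python3 -c "
from go import *
delta([.592,-.022,.004],Rt(1.805))"; python3 look.py
```

```text
t 5.5 q [-0.12  0.36  1.95 -0.    0.84 -0.36] pos [ 0.5965 -0.0493  0.004 ] F [ 1.1 -3.5  2.1]
shift(units .05m, now axes) [0.55 0.04 0.  ] turn(units 6deg) [0.01 0.   0.  ] shift in goal axes [0.55 0.04 0.  ]
thali ('side', 'top') (array([0.57296204, 0.04896264, 1.80664543]), np.float64(0.6226568407114976))
thali ('top',) (array([0.56990076, 0.07551749, 1.90899502]), np.float64(0.48832861206005285))
side 2430.0
top 2808.0
```

Call:
apply_moves(
  fingers=[1,1,1,1,1,1],
  travel=[
    [0.1,0,0],
    [0.1,0,0],
    [0.1,0,0],
    [0.08,0,0],
    [0.06,0,0],
    [0.04,0,0],
  ],
  rotation=[
    [0,0,0],
    [0,0,0],
    [0,0,0],
    [0,0,0],
    [0,0,0],
    [0,0,0],
  ],
)

```text
time: 6.2
tool_pos: [0.5902, -0.026, 0.0034]
tcp_rot: [-1.947, -2.465, 0.001]
wrist_force: [0.6, -1.2, -0.7]
width: 1.003
grip_force: 0.8
```

Call:
apply_moves(
  fingers=[1,1],
  travel=[
    [0.05,0,0],
    [0,0,0],
  ],
  rotation=[
    [0,0,0],
    [0,0,0],
  ],
)

```text
time: 6.4
tool_pos: [0.5899, -0.0235, 0.0037]
tcp_rot: [-1.947, -2.465, -0.0]
wrist_force: [0.3, -0.4, 0.2]
width: 1.001
grip_force: 0.0
```

Call:
apply_moves(
  fingers=[1,1],
  travel=[
    [0.04,0,0],
    [0.04,0,0],
  ],
  rotation=[
    [0,0,0],
    [0,0,0],
  ],
)

```text
time: 6.6
tool_pos: [0.5892, -0.0201, 0.0038]
tcp_rot: [1.947, 2.465, -0.0]
wrist_force: [-0.4, -1.6, -1.5]
width: 1.001
grip_force: 0.8
```

Call:
apply_moves(
  fingers=[1,1],
  travel=[
    [0.04,0,0],
    [0.04,0,0],
  ],
  rotation=[
    [0,0,0],
    [0,0,0],
  ],
)

```text
time: 6.8
tool_pos: [0.5886, -0.0189, 0.004]
tcp_rot: [1.944, 2.463, -0.005]
wrist_force: [0.8, -17.9, -0.5]
width: 0.999
grip_force: 8.7
```

```bash
python3 -c "
from fit import *
from go import *
delta([.592,-.022,.004],Rt(1.805))
C={n:read_camera(n) for n in('side','top')}
M=thali_masks(C);print(fit(thali_parts(),C,M,[.568,.075,1.8],('side',)))
im=cv2.resize(C['side']['image'][150:310,180:400,::-1],None,fx=3.5,fy=3.5,interpolation=2);cv2.imwrite('pics/s2.png',im)"
```

```text
t 6.8 q [-0.07  0.34  1.97 -0.01  0.83 -0.3 ] pos [ 0.5886 -0.0189  0.004 ] F [  0.8 -17.9  -0.5]
shift(units .05m, now axes) [-0.08  0.05 -0.  ] turn(units 6deg) [-0.    0.04  0.  ] shift in goal axes [-0.08  0.05 -0.  ]
(array([0.56750541, 0.07292485, 1.78541613]), np.float64(0.2711980538290478))
```

View pics/s2.png

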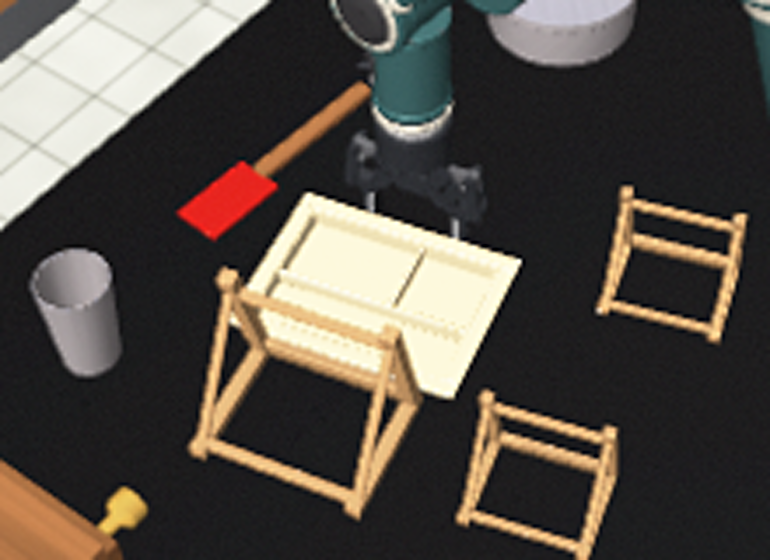

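The thali is flush: an 18 N reaction, sliding stopped, and it overhangs both posts about equally (crop x 232–455 against posts at 265–420). Next I back off and turn the tool to pinch the near flange.

Call:
apply_moves(
  fingers=[1,1,1,1,0.5,0.24,0.24,0.24,0.24,0.24,0.24],
  travel=[
    [-0.2,0,0],
    [-0.5,0,0],
    [-0.7,0,-0.3],
    [0,0,-1],
    [0,0,-1],
    [0,0,0],
    [0,0,0],
    [0,0,0],
    [0,0,0],
    [0,0,0],
    [0,0,0],
  ],
  rotation=[
    [0,0,0],
    [0,0,0],
    [0,0,0],
    [0,0,1],
    [0,0,1],
    [0,0,1],
    [0,0,1],
    [0,0,1],
    [0,0,1],
    [0,0,1],
    [0,0,1],
  ],
)

```text
time: 8.0
tool_pos: [0.6045, -0.0839, 0.1189]
tcp_rot: [-2.784, -1.454, -0.001]
wrist_force: [-0.5, -0.2, -0.4]
width: 0.242
grip_force: 0.0
```

Call:
apply_moves(
  fingers=[0.24,0.24,0.24,0.24,0.24,0.24,0.24,0.24,0.24,0.24,0.24,0.24],
  travel=[
    [0,0,0],
    [0,0,0],
    [0,0,0],
    [0,0,0],
    [0,0,0],
    [0,0,0],
    [0,0,0],
    [0,0,0],
    [0,0,0],
    [0,0,0],
    [0,0,0],
    [0,0,0],
  ],
  rotation=[
    [0,0,1],
    [0,0,1],
    [0,0,1],
    [0,0,1],
    [0,0,1],
    [0,0,1],
    [0,0,1],
    [1,0,0],
    [1,0,0],
    [1,0,0],
    [1,0,0],
    [1,0,0],
  ],
)

```text
time: 9.2
tool_pos: [0.6053, -0.0844, 0.1198]
tcp_rot: [-2.598, -0.306, 0.079]
wrist_force: [-0.3, 0.3, -0.3]
width: 0.244
grip_force: 0.0
```

```bash
cat > traj.py <<'E'
from go import *
YAW=1.805;d=np.array([np.cos(YAW),np.sin(YAW),0]);u=np.array([0,0,1.])
LIP=np.array([.5886,-.0189,0])+.011*d       # near lip outer edge, flat against the stand
FOOT=LIP+(.18-.0062)*d                      # stand front foot line under it
SET=.002;INS=.009
def tray(th,gap):
    P=np.array([[76,0],[90,22],[90,26]])/1e3;c,s=np.cos(th),np.sin(th);M=np.array([[c,s],[-s,c]])
    Q=P@M.T;Z0=-Q[:,1].min();Q[:,1]+=Z0;X0=-gap-(Q[:,0]-.2493*Q[:,1]).max();return M,np.array([X0,Z0])
def tcp(thd,gap=.001,ins=INS,lift=0.):
    th=np.radians(thd);M,o=tray(th,gap);q=M@np.array([-.09+ins+SET,.024])+o
    return FOOT+q[0]*d+(q[1]+lift)*u
ENTRY=LIP+.0157*d+.0232*u
E
python3 -c "
from traj import *
print(read_state()['width'],FOOT,ENTRY)
delta(ENTRY-.05*d,Rp(YAW,np.radians(30)))
for t in(30,60,90,104): print(t,tcp(t))"
```

```text
0.24410913028588374 [0.54571375 0.16085486 0.        ] [0.58240377 0.00707108 0.0232    ]
t 9.2 q [-0.41  0.43  1.7   0.42  1.37  0.76] pos [ 0.6053 -0.0844  0.1198] F [-0.3  0.3 -0.3]
shift(units .05m, now axes) [-0.03  0.21  2.11] turn(units 6deg) [ 4.96 -0.02  0.01] shift in goal axes [-0.02  1.23  1.73]
30 [0.57924532 0.02030952 0.09828461]
60 [0.56584185 0.07648928 0.14735829]
90 [0.54640995 0.15793676 0.169     ]
104 [0.53690809 0.19776317 0.16446382]
```

Call:
apply_moves(
  fingers=[0.24,0.24,0.24,0.24,0.24],
  travel=[
    [0,0,0],
    [0,0,0],
    [0,0,0],
    [0,0,0],
    [0,0,0],
  ],
  rotation=[
    [1,0,0],
    [1,0,0],
    [1,0,0],
    [1,0,0],
    [0.96,0,0],
  ],
)

```text
time: 9.7
tool_pos: [0.6051, -0.0848, 0.1191]
tcp_rot: [-2.084, -0.245, 0.139]
wrist_force: [-0.5, 0.9, -0.3]
width: 0.239
grip_force: 0.0
```

```bash
python3 -c "
from traj import *
delta(ENTRY-.04*d,Rp(YAW,np.radians(30)))"
```

```text
t 9.7 q [-0.54  0.7   1.54  0.68  1.74  0.6 ] pos [ 0.6051 -0.0848  0.1191] F [-0.5  0.9 -0.3]
shift(units .05m, now axes) [-0.02  1.11  1.91] turn(units 6deg) [ 0.   -0.02  0.01] shift in goal axes [-0.02  1.11  1.91]
```

Call:
apply_moves(
  fingers=[0.24,0.24,0.24,0.24,0.24,0.24],
  travel=[
    [0,0.25,0.42],
    [0,0.25,0.42],
    [0,0.25,0.42],
    [0,0.2,0.35],
    [0,0.14,0.25],
    [0,0,0],
  ],
  rotation=[
    [0,0,0],
    [0,0,0],
    [0,0,0],
    [0,0,0],
    [0,0,0],
    [0,0,0],
  ],
)

```text
time: 10.3
tool_pos: [0.5908, -0.0313, 0.0232]
tcp_rot: [-2.085, -0.244, 0.145]
wrist_force: [-1.3, 0.5, 0.3]
width: 0.238
grip_force: 0.0
```

```bash
python3 -c "
from traj import *
delta(ENTRY,Rp(YAW,np.radians(30)))
c=read_camera('side');cv2.imwrite('pics/s3.png',cv2.resize(c['image'][150:270,220:380,::-1],None,fx=5,fy=5,interpolation=2))"
```

```text
t 10.3 q [-0.49  0.77  1.63  0.7   1.58  0.53] pos [ 0.5908 -0.0313  0.0232] F [-1.3  0.5  0.3]
shift(units .05m, now axes) [ 0.02 -0.39  0.68] turn(units 6deg) [ 0.02  0.02 -0.02] shift in goal axes [ 0.02 -0.39  0.68]
```

View pics/s3.png

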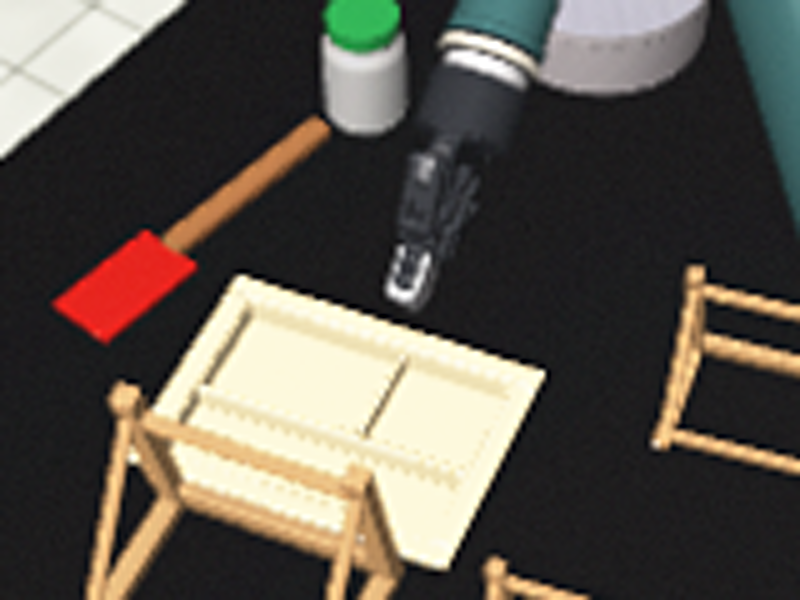

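Call:
apply_moves(
  fingers=[0.24,0.24,0.24,0.24,0.24],
  travel=[
    [0,-0.1,0.17],
    [0,-0.1,0.17],
    [0,-0.08,0.14],
    [0,-0.06,0.1],
    [0,0,0],
  ],
  rotation=[
    [0,0,0],
    [0,0,0],
    [0,0,0],
    [0,0,0],
    [0,0,0],
  ],
)

```text
time: 10.85
tool_pos: [0.584, 0.0009, 0.0254]
tcp_rot: [-2.087, -0.246, 0.141]
wrist_force: [0.1, -0.1, 0.2]
width: 0.245
grip_force: 0.0
```

Call:
apply_moves(
  fingers=[0.24,0.24,0.24,0.24],
  travel=[
    [0,0.035,0.02],
    [0,-0.03,0.055],
    [0,-0.03,0.055],
    [0,0,0],
  ],
  rotation=[
    [0,0,0],
    [0,0,0],
    [0,0,0],
    [0,0,0],
  ],
)

```text
time: 11.25
tool_pos: [0.5827, 0.0063, 0.0226]
tcp_rot: [-2.087, -0.245, 0.141]
wrist_force: [0.2, -0.0, -0.1]
width: 0.24
grip_force: 0.0
```

```bash
python3 -c "
from traj import *
delta(ENTRY,Rp(YAW,np.radians(30)))
c=read_camera('side');cv2.imwrite('pics/s4.png',cv2.resize(c['image'][175:235,270:350,::-1],None,fx=8,fy=8,interpolation=2))"
```

```text
t 11.25 q [-0.45  0.74  1.69  0.74  1.54  0.53] pos [0.5827 0.0063 0.0226] F [ 0.2 -0.  -0.1]
shift(units .05m, now axes) [-0.   -0.02  0.01] turn(units 6deg) [ 0.04 -0.   -0.01] shift in goal axes [-0.   -0.02  0.01]
```

View pics/s4.png

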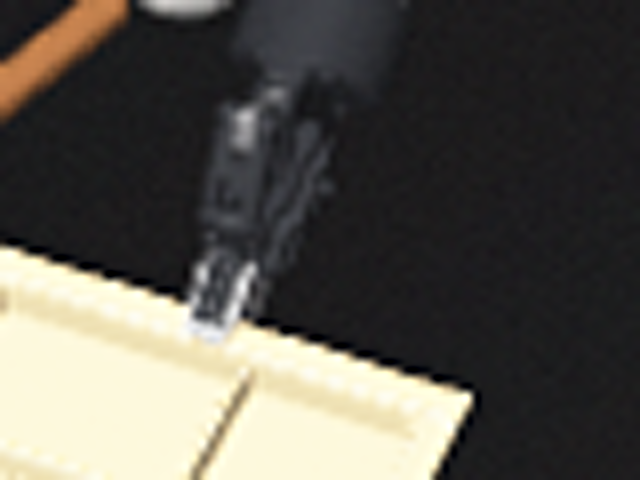

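```bash
cat >> traj.py <<'E'
def L(thd,gap=.001):
    th=np.radians(thd);M,o=tray(th,gap);q=M@np.array([-.09,.022])+o;return FOOT+q[0]*d+q[1]*u
E
python3 -c "
from traj import *
s=read_state()['tool_pos'];o0=s-L(0,0);o1=tcp(30)-L(27)
Rg=Rp(YAW,np.radians(30));p=s
for k in range(1,11):
    t=2.7*k;f=k/10;n=L(t)+o0*(1-f)+o1*f;print(t,np.round(n,4),np.round(Rg.T@(n-p)/.05,2));p=n
"
```

```text
2.7 [0.5831 0.0051 0.0307] [-0.   -0.13 -0.1 ]
5.4 [0.583  0.0054 0.0387] [-0.   -0.14 -0.07]
8.100000000000001 [0.5828 0.0061 0.0466] [-0.   -0.14 -0.07]
10.8 [0.5825 0.0071 0.0544] [-0.   -0.15 -0.06]
13.5 [0.5821 0.0086 0.0621] [-0.   -0.15 -0.05]
16.200000000000003 [0.5817 0.0102 0.0697] [-0.   -0.15 -0.05]
18.900000000000002 [0.5812 0.0122 0.0771] [-0.   -0.15 -0.04]
21.6 [0.5807 0.0146 0.0844] [-0.   -0.15 -0.03]
24.3 [0.58   0.0173 0.0914] [-0.   -0.15 -0.02]
27.0 [0.5792 0.0203 0.0983] [-0.   -0.15 -0.01]
```

Call:
apply_moves(
  fingers=[0.24,0.24,0.24,0.24,0.24],
  travel=[
    [0,-0.13,-0.08],
    [0,-0.14,-0.07],
    [0,-0.14,-0.07],
    [0,-0.15,-0.06],
    [0,-0.15,-0.05],
  ],
  rotation=[
    [0,0,0],
    [0,0,0],
    [0,0,0],
    [0,0,0],
    [0,0,0],
  ],
)

```text
time: 11.8
tool_pos: [0.5823, 0.0094, 0.0627]
tcp_rot: [-2.088, -0.245, 0.14]
wrist_force: [0.4, 0.2, -2.8]
width: 0.24
grip_force: 0.8
```

```bash
python3 -c "
from traj import *
s=read_state();print(s['tool_pos'],s['wrist_force'])
c=read_camera('side')
for r in tip_of('side','thali_near_lip'): 
  if r['p']>.3: print(r['p'],r['location'])
for t in(0,5,10,13,16): print(t,proj(c,L(t)))"
```

```text
[0.58226111 0.00941235 0.06265309] [ 0.422635    0.1575367  -2.84167428]
0.81 [295.0, 207.5]
0 [298.06048714 214.65435956]
5 [297.91516392 212.11536198]
10 [297.62117392 209.8565738 ]
13 [297.3729424  208.64453576]
16 [297.08706032 207.5167107 ]
```

Call:
apply_moves(
  fingers=[0.24,0.24,0.24,0.24,0.24,0.24],
  travel=[
    [0,-0.15,-0.05],
    [0,-0.15,-0.04],
    [0,-0.15,-0.03],
    [0,-0.15,-0.02],
    [0,-0.15,-0.01],
    [0,0,0],
  ],
  rotation=[
    [0,0,0],
    [0,0,0],
    [0,0,0],
    [0,0,0],
    [0,0,0],
    [0,0,0],
  ],
)

```text
time: 12.5
tool_pos: [0.5796, 0.0219, 0.0992]
tcp_rot: [-2.088, -0.246, 0.139]
wrist_force: [0.1, -1.3, -1.2]
width: 0.239
grip_force: 0.7
```

Call:
apply_moves(
  fingers=[0.18,0.12,0.08,0.03,0,0],
  travel=[
    [0,0,0],
    [0,0,0],
    [0,0,0],
    [0,0,0],
    [0,0,0],
    [0,0,0],
  ],
  rotation=[
    [0,0,0],
    [0,0,0],
    [0,0,0],
    [0,0,0],
    [0,0,0],
    [0,0,0],
  ],
  newtons=25,
)

```text
time: 13.1
tool_pos: [0.5794, 0.0214, 0.0979]
tcp_rot: [-2.087, -0.245, 0.141]
wrist_force: [0.9, -2.3, 0.3]
width: 0.035
grip_force: 24.6
```

```bash
python3 -c "
from traj import *
delta(tcp(30),Rp(YAW,np.radians(30)))
c=read_camera('side')
for r in tip_of('side','thali_near_lip'): 
  if r['p']>.3: print(r['p'],r['location'])
for t in(25,30,33): print(t,proj(c,L(t)))"
```

```text
t 13.1 q [-0.43  0.62  1.72  0.75  1.6   0.6 ] pos [0.5794 0.0214 0.0979] F [ 0.9 -2.3  0.3]
shift(units .05m, now axes) [-0.01  0.   -0.02] turn(units 6deg) [ 0.04 -0.01 -0.  ] shift in goal axes [-0.01  0.   -0.02]
0.63 [294.4, 206.8]
25 [295.93203871 204.80797104]
30 [295.08398539 203.79671818]
33 [294.50574621 203.36809636]
```

```bash
cat >> traj.py <<'E'
def plan(a,b,n,g0=.003,g1=.003,lift=0,ref=None):
    # ref: measured offset (actual tcp - nominal) kept constant in tool frame
    p=read_state()['tool_pos'];t0=a
    for k in range(1,n+1):
        t=a+(b-a)*k/n;q=tcp(t,g0+(g1-g0)*k/n,lift=lift)
        print(round(t,1),np.round(q,3),np.round(Rp(YAW,np.radians(t0)).T@(q-p)/.05,2),round((b-a)/n/6,2));p=q;t0=t
E
python3 -c "
from traj import *
plan(30,104,24)"
```

```text
33.1 [0.579 0.023 0.105] [-0.01 -0.13 -0.05] 0.51
36.2 [0.578 0.027 0.111] [-0.   -0.15  0.01] 0.51
39.2 [0.576 0.032 0.117] [ 0.   -0.15  0.01] 0.51
42.3 [0.575 0.037 0.122] [-0.   -0.15  0.02] 0.51
45.4 [0.574 0.043 0.127] [ 0.   -0.15  0.02] 0.51
48.5 [0.572 0.049 0.132] [-0.   -0.15  0.02] 0.51
51.6 [0.571 0.056 0.136] [-0.   -0.16  0.02] 0.51
54.7 [0.569 0.062 0.14 ] [-0.   -0.16  0.02] 0.51
57.8 [0.568 0.069 0.144] [-0.   -0.16  0.02] 0.51
60.8 [0.566 0.077 0.149] [ 0.   -0.18  0.01] 0.51
63.9 [0.564 0.084 0.153] [-0.   -0.18  0.01] 0.51
67.0 [0.562 0.092 0.156] [ 0.   -0.18  0.01] 0.51
70.1 [0.56 0.1  0.16] [-0.   -0.18  0.01] 0.51
73.2 [0.558 0.109 0.162] [ 0.   -0.18  0.01] 0.51
76.2 [0.556 0.117 0.165] [ 0.   -0.18  0.01] 0.51
79.3 [0.554 0.126 0.166] [-0.   -0.18  0.01] 0.51
82.4 [0.552 0.134 0.168] [-0.   -0.18  0.01] 0.51
85.5 [0.55  0.143 0.169] [-0.   -0.18  0.01] 0.51
88.6 [0.548 0.152 0.169] [ 0.   -0.18  0.01] 0.51
91.7 [0.546 0.161 0.169] [-0.   -0.18  0.  ] 0.51
94.8 [0.544 0.17  0.169] [ 0.   -0.18  0.  ] 0.51
97.8 [0.542 0.178 0.168] [-0.   -0.18  0.  ] 0.51
100.9 [0.539 0.187 0.166] [-0.   -0.18  0.  ] 0.51
104.0 [0.537 0.196 0.164] [ 0.   -0.18  0.  ] 0.51
```

Call:
apply_moves(
  fingers=[0,0,0,0,0],
  travel=[
    [0,-0.13,-0.05],
    [0,-0.15,0.01],
    [0,-0.15,0.01],
    [0,-0.15,0.02],
    [0,-0.15,0.02],
  ],
  rotation=[
    [-0.51,0,0],
    [-0.51,0,0],
    [-0.51,0,0],
    [-0.51,0,0],
    [-0.51,0,0],
  ],
)

```text
time: 13.7
tool_pos: [0.5732, 0.0436, 0.1263]
tcp_rot: [-2.353, -0.276, 0.115]
wrist_force: [0.5, 0.8, -1.0]
width: 0.036
grip_force: 24.4
```

```bash
python3 -c "
from traj import *
delta(tcp(45.4,.003),Rp(YAW,np.radians(45.4)))
plan(45.4,104,19)"|head -8
```

```text
t 13.7 q [-0.34  0.42  1.8   0.64  1.44  0.74] pos [0.5732 0.0436 0.1263] F [ 0.5  0.8 -1. ]
shift(units .05m, now axes) [ 0.01 -0.   -0.02] turn(units 6deg) [ 0.03  0.01 -0.01] shift in goal axes [ 0.01 -0.   -0.02]
48.5 [0.572 0.049 0.132] [ 0.01 -0.16 -0.  ] 0.51
51.6 [0.571 0.055 0.136] [ 0.   -0.16  0.02] 0.51
54.7 [0.569 0.062 0.14 ] [-0.   -0.16  0.02] 0.51
57.7 [0.568 0.069 0.144] [-0.   -0.16  0.02] 0.51
60.8 [0.566 0.077 0.149] [ 0.   -0.18  0.01] 0.51
63.9 [0.564 0.084 0.153] [ 0.   -0.18  0.01] 0.51
```

Tracking well with light forces. I'll continue.

Call:
apply_moves(
  fingers=[0,0,0,0,0],
  travel=[
    [0,-0.16,0.0],
    [0,-0.16,0.02],
    [0,-0.16,0.02],
    [0,-0.16,0.02],
    [0,-0.18,0.01],
  ],
  rotation=[
    [-0.51,0,0],
    [-0.51,0,0],
    [-0.51,0,0],
    [-0.51,0,0],
    [-0.51,0,0],
  ],
)

```text
time: 14.2
tool_pos: [0.5652, 0.0769, 0.1487]
tcp_rot: [-2.618, -0.307, 0.082]
wrist_force: [0.8, 0.4, -2.9]
width: 0.038
grip_force: 24.3
```

Call:
apply_moves(
  fingers=[0,0,0,0,0],
  travel=[
    [0,-0.18,0.01],
    [0,-0.18,0.01],
    [0,-0.18,0.01],
    [0,-0.18,0.01],
    [0,-0.18,0.01],
  ],
  rotation=[
    [-0.51,0,0],
    [-0.51,0,0],
    [-0.51,0,0],
    [-0.51,0,0],
    [-0.51,0,0],
  ],
)

```text
time: 14.7
tool_pos: [0.5562, 0.118, 0.1649]
tcp_rot: [-2.883, -0.339, 0.04]
wrist_force: [0.7, -0.7, -0.0]
width: 0.04
grip_force: 24.6
```

```bash
python3 -c "
from traj import *
delta(tcp(76.2,.003),Rp(YAW,np.radians(76.2)))
plan(76.2,104,9)"|head -12
```

```text
t 14.7 q [0.02 0.14 1.9  0.26 1.17 1.25] pos [0.5562 0.118  0.1649] F [ 0.7 -0.7 -0. ]
shift(units .05m, now axes) [-0.01  0.02  0.  ] turn(units 6deg) [ 0.   -0.01 -0.  ] shift in goal axes [-0.01  0.02  0.  ]
79.3 [0.554 0.126 0.166] [-0.01 -0.16  0.01] 0.51
82.4 [0.552 0.134 0.168] [ 0.   -0.18  0.01] 0.51
85.5 [0.55  0.143 0.169] [-0.   -0.18  0.01] 0.51
88.6 [0.548 0.152 0.169] [ 0.   -0.18  0.01] 0.51
91.6 [0.546 0.161 0.169] [ 0.   -0.18  0.  ] 0.51
94.7 [0.544 0.17  0.169] [-0.   -0.18  0.  ] 0.51
97.8 [0.542 0.178 0.168] [ 0.   -0.18  0.  ] 0.51
100.9 [0.539 0.187 0.166] [-0.   -0.18  0.  ] 0.51
104.0 [0.537 0.196 0.164] [ 0.   -0.18  0.  ] 0.51
```

Call:
apply_moves(
  fingers=[0,0,0,0,0,0],
  travel=[
    [0,-0.16,0.01],
    [0,-0.18,0.01],
    [0,-0.18,0.01],
    [0,-0.18,0.01],
    [0,-0.18,0],
    [0,0,0],
  ],
  rotation=[
    [-0.51,0,0],
    [-0.51,0,0],
    [-0.51,0,0],
    [-0.51,0,0],
    [-0.51,0,0],
    [0,0,0],
  ],
)

```text
time: 15.3
tool_pos: [0.5463, 0.1626, 0.1698]
tcp_rot: [3.095, 0.368, 0.008]
wrist_force: [0.8, 0.5, 6.3]
width: 0.036
grip_force: 25.5
```

```bash
python3 -c "
from traj import *
delta(tcp(91.6,.003),Rp(YAW,np.radians(91.6)))
print(read_state()['wrist_force'],read_state()['torque'])
plan(91.6,104,6)"
```

```text
t 15.3 q [ 0.26  0.11  1.9  -0.03  1.13  1.61] pos [0.5463 0.1626 0.1698] F [0.8 0.5 6.3]
shift(units .05m, now axes) [-0.02  0.04  0.02] turn(units 6deg) [-0.03 -0.02  0.03] shift in goal axes [-0.02  0.04  0.02]
[0.83130492 0.48308273 6.2719318 ] [-0.02396991  0.07959454 -0.16462845]
93.7 [0.544 0.167 0.169] [-0.02 -0.09  0.02] 0.34
95.7 [0.543 0.172 0.168] [-0.   -0.12  0.  ] 0.34
97.8 [0.542 0.178 0.168] [-0.   -0.12  0.  ] 0.34
99.9 [0.54  0.184 0.167] [ 0.   -0.12  0.  ] 0.34
101.9 [0.539 0.19  0.166] [-0.   -0.12  0.  ] 0.34
104.0 [0.537 0.196 0.164] [ 0.   -0.12  0.  ] 0.34
```

Call:
apply_moves(
  fingers=[0,0,0,0],
  travel=[
    [0,-0.09,0],
    [0,-0.12,0],
    [0,-0.12,0],
    [0,-0.12,0],
  ],
  rotation=[
    [-0.34,0,0],
    [-0.34,0,0],
    [-0.34,0,0],
    [-0.34,0,0],
  ],
)

```text
time: 15.7
tool_pos: [0.5417, 0.1826, 0.1684]
tcp_rot: [2.955, 0.346, 0.032]
wrist_force: [-0.5, 2.1, 7.6]
width: 0.033
grip_force: 26.0
```

```bash
python3 -c "
from traj import *
delta(tcp(99.9,.003),Rp(YAW,np.radians(99.9)))
print(read_state()['torque'])
plan(99.9,104,4,.003,.001)"
```

```text
t 15.7 q [ 0.38  0.14  1.89 -0.18  1.15  1.8 ] pos [0.5417 0.1826 0.1684] F [-0.5  2.1  7.6]
shift(units .05m, now axes) [-0.02 -0.04  0.02] turn(units 6deg) [-0.05 -0.02 -0.01] shift in goal axes [-0.02 -0.04  0.02]
[ 0.29131161  0.16974168 -0.10980559]
100.9 [0.539 0.188 0.166] [-0.02 -0.11  0.02] 0.17
102.0 [0.539 0.191 0.166] [-0.   -0.07 -0.  ] 0.17
103.0 [0.538 0.194 0.165] [-0.   -0.07 -0.  ] 0.17
104.0 [0.537 0.198 0.164] [-0.   -0.07 -0.  ] 0.17
```

Call:
apply_moves(
  fingers=[0,0],
  travel=[
    [0,-0.08,0],
    [0,-0.07,0],
  ],
  rotation=[
    [-0.22,0,0],
    [-0.17,0,0],
  ],
)

```text
time: 15.9
tool_pos: [0.5399, 0.1903, 0.1672]
tcp_rot: [2.916, 0.343, 0.039]
wrist_force: [-1.2, 2.0, 8.9]
width: 0.037
grip_force: 26.0
```

Call:
apply_moves(
  fingers=[0,0,0],
  travel=[
    [0,-0.06,0],
    [0,-0.06,0],
    [0,0,0],
  ],
  rotation=[
    [-0.15,0,0],
    [-0.15,0,0],
    [0,0,0],
  ],
)

```text
time: 16.2
tool_pos: [0.5386, 0.1962, 0.1659]
tcp_rot: [2.885, 0.34, 0.044]
wrist_force: [-1.7, 1.9, 9.5]
width: 0.034
grip_force: 25.9
```

```bash
python3 -c "
from traj import *
delta(tcp(104,.001),Rp(YAW,np.radians(104)))
print(read_state()['torque'],read_state()['wrist_force']@d)"
```

```text
t 16.2 q [ 0.45  0.16  1.87 -0.25  1.17  1.89] pos [0.5386 0.1962 0.1659] F [-1.7  1.9  9.5]
shift(units .05m, now axes) [-0.03 -0.04  0.02] turn(units 6deg) [-0.06 -0.02 -0.  ] shift in goal axes [-0.02 -0.04  0.02]
[ 0.13453971  0.28011175 -0.17162688] 2.2343734798770063
```

Call:
apply_moves(
  fingers=[0,0],
  travel=[
    [0,-0.05,0],
    [0,0,0],
  ],
  rotation=[
    [-0.06,0,0],
    [0,0,0],
  ],
)

```text
time: 16.4
tool_pos: [0.5381, 0.1982, 0.1654]
tcp_rot: [2.879, 0.338, 0.045]
wrist_force: [-0.6, 1.2, 9.4]
width: 0.039
grip_force: 25.9
```

Call:
apply_moves(
  fingers=[0,0],
  travel=[
    [0,-0.05,0],
    [0,0,0],
  ],
  rotation=[
    [0,0,0],
    [0,0,0],
  ],
)

```text
time: 16.6
tool_pos: [0.5379, 0.1998, 0.1649]
tcp_rot: [2.878, 0.338, 0.045]
wrist_force: [-0.0, 1.2, 8.9]
width: 0.039
grip_force: 25.9
```

```bash
python3 -c "
from traj import *
print(read_state()['torque'],read_state()['wrist_force']@d)
c=read_camera('side')
im=cv2.resize(c['image'][170:300,200:340,::-1],None,fx=4,fy=4,interpolation=2);cv2.imwrite('pics/s5.png',im)
t=read_camera('top')
cv2.imwrite('pics/s5.png',np.hstack([im[:480],cv2.resize(t['image'][140:260,190:250,::-1],None,fx=4,fy=4,interpolation=2)]))"
```

```text
[-0.17267751 -0.00399861 -0.23858346] 1.1302308457601329
```

Call:
apply_moves(
  fingers=[0,0],
  travel=[
    [0,-0.05,0],
    [0,0,0],
  ],
  rotation=[
    [0,0,0],
    [0,0,0],
  ],
)

```text
time: 16.9
tool_pos: [0.5378, 0.2003, 0.1648]
tcp_rot: [2.874, 0.337, 0.046]
wrist_force: [0.1, -4.5, 10.9]
width: 0.034
grip_force: 26.3
```

Call:
apply_moves(
  fingers=[0,0],
  travel=[
    [0,-0.05,0],
    [0,0,0],
  ],
  rotation=[
    [0,0,0],
    [0,0,0],
  ],
)

```text
time: 17.1
tool_pos: [0.5377, 0.2004, 0.1647]
tcp_rot: [2.87, 0.337, 0.046]
wrist_force: [2.2, -11.6, 12.8]
width: 0.039
grip_force: 26.5
```

```bash
python3 -c "
from traj import *
delta(tcp(104,0),Rp(YAW,np.radians(104)))
print(read_state()['torque'],read_state()['wrist_force']@d)"
```

```text
t 17.1 q [ 0.46  0.17  1.87 -0.27  1.17  1.91] pos [0.5377 0.2004 0.1647] F [  2.2 -11.6  12.8]
shift(units .05m, now axes) [-0.03  0.02  0.01] turn(units 6deg) [ 0.09 -0.02 -0.01] shift in goal axes [-0.03  0.03  0.01]
[-2.24589741 -0.4442786  -0.30476566] -11.771703810010706
```

Call:
apply_moves(
  fingers=[0,0,0.03,0.06,0.1,0.15,0.15],
  travel=[
    [0,0.04,-0.02],
    [0,0.02,0],
    [0,0,0],
    [0,0,0],
    [0,0,0],
    [0,0,0],
    [0,0,0],
  ],
  rotation=[
    [0,0,0],
    [0,0,0],
    [0,0,0],
    [0,0,0],
    [0,0,0],
    [0,0,0],
    [0,0,0],
  ],
)

```text
time: 17.8
tool_pos: [0.5355, 0.2015, 0.1621]
tcp_rot: [2.877, 0.338, 0.039]
wrist_force: [0.5, -0.1, -0.2]
width: 0.149
grip_force: 0.0
```

```bash
python3 -c "
from traj import *
print(read_state()['wrist_force'],read_state()['width'])
c=read_camera('side')
for r in tip_of('side','thali_near_lip'): print(r['p'],r['location'])
for t in(80,90,104): print(t,proj(c,L(t,0)))"
```

```text
[ 0.52102724 -0.1324267  -0.21996387] 0.14944371197855663
0.65 [270.2, 234.3]
80 [279.17938498 214.23136325]
90 [274.95605842 220.65567586]
104 [269.00181675 231.66775924]
```

Call:
apply_moves(
  fingers=[0.15,0.15,0.15,0.15,0.15,0.15,0.15,0.15],
  travel=[
    [0,0,-0.1],
    [0,0,-0.15],
    [0,0,-0.25],
    [0,0,-0.5],
    [0,0,-0.8],
    [0,-0.5,-0.8],
    [0,-0.8,-0.8],
    [0,-0.8,-0.8],
  ],
  rotation=[
    [0,0,0],
    [0,0,0],
    [0,0,0],
    [0,0,0],
    [0,0,0],
    [0,0,0],
    [0,0,0],
    [0,0,0],
  ],
)

```text
time: 18.7
tool_pos: [0.5035, 0.3406, 0.3377]
tcp_rot: [2.879, 0.336, 0.046]
wrist_force: [1.4, 0.4, 0.4]
width: 0.154
grip_force: 0.0
```

```bash
python3 -c "
from traj import *
c=read_camera('side');t=read_camera('top')
for r in tip_of('side','thali_near_lip'): print(r['p'],r['location'])
a=cv2.resize(c['image'][150:300,190:340,::-1],(400,400),interpolation=2);b=cv2.resize(t['image'][120:270,180:330,::-1],(400,400),interpolation=2)
cv2.imwrite('pics/end.png',np.hstack([a,b]))"
```

```text
0.77 [268.4, 235.6]
```

View pics/end.png

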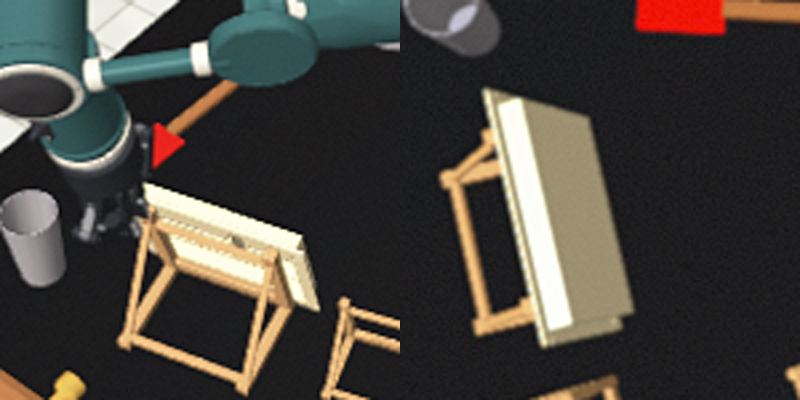

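The last picture shows the thali upright on its long edge, leaning on both posts. It overhangs the posts about 40 mm at the end I can measure, as it should if centred. The gripper is clear of it, and the red spatula and the glass have not moved.

```bash
python3 -c "
from workcell import *
print(finish_job())"
```

```text
the job is handed in; nothing more can be done
None
```

The thali was slid flat against the foot of the largest stand, tipped up gently in a controlled grip, and left leaning on both posts, roughly centred; I handed the job in at about 19 s with the robot touching nothing.

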